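# Enter the code on the key safe

## Task

Enter the code on the grey key safe: counting its four keys from the shackle end, press the third, then the first, then the fourth, each gently with a fingertip until it is fully in, and do not press the second. Do not pick up or push the safe about, and leave the things beside it where they are.

Things in the scene. Friction and masses are not known exactly. Their poses are not given: they have to be found in the camera images.
- key_safe: Grey steel key safe lying on its back, keys up: case 176 x 68 mm, 46 mm high, 0.85 kg, loose. Origin: centre of its underside. Its x axis points along the case to the end with the steel shackle (U-shaped bow 53 mm wide, reaching 50 mm beyond that end, 18 to 27 mm above the worktop); z up. Four keys in a row at x = +63, +21, -21, -63 mm (first to fourth from the shackle), y = 0.
- key1_top (a point): Centre of the top face of the first key counted from the shackle: a plain round off-white push key, 18 mm across, which stands 16 mm above the case (top 62 mm above the worktop) while out. The key ends in a springy cap that gives 6 mm at 2 N per mm, so once the key is in, the push rises by 2 N for each mm further. The point moves down with cap and key.
- key1 (a joint): How far the first key from the shackle is pushed in, m: 0 = out, 0.009 = fully in (then 7 mm still stand above the case), against a stop. It slides straight down against about 2.5 N of friction and stays where it is left; there is no spring and it cannot be pulled out again.
- key2_top (a point): Centre of the top face of the second key counted from the shackle: a plain round off-white push key, 18 mm across, which stands 16 mm above the case (top 62 mm above the worktop) while out. The key ends in a springy cap that gives 6 mm at 2 N per mm, so once the key is in, the push rises by 2 N for each mm further. The point moves down with cap and key.
- key2 (a joint): How far the second key from the shackle is pushed in, m: 0 = out, 0.009 = fully in (then 7 mm still stand above the case), against a stop. It slides straight down against about 2.5 N of friction and stays where it is left; there is no spring and it cannot be pulled out again.
- key3_top (a point): Centre of the top face of the third key counted from the shackle: a plain round off-white push key, 18 mm across, which stands 16 mm above the case (top 62 mm above the worktop) while out. The key ends in a springy cap that gives 6 mm at 2 N per mm, so once the key is in, the push rises by 2 N for each mm further. The point moves down with cap and key.
- key3 (a joint): How far the third key from the shackle is pushed in, m: 0 = out, 0.009 = fully in (then 7 mm still stand above the case), against a stop. It slides straight down against about 2.5 N of friction and stays where it is left; there is no spring and it cannot be pulled out again.
- key4_top (a point): Centre of the top face of the fourth key counted from the shackle: a plain round off-white push key, 18 mm across, which stands 16 mm above the case (top 62 mm above the worktop) while out. The key ends in a springy cap that gives 6 mm at 2 N per mm, so once the key is in, the push rises by 2 N for each mm further. The point moves down with cap and key.
- key4 (a joint): How far the fourth key from the shackle is pushed in, m: 0 = out, 0.009 = fully in (then 7 mm still stand above the case), against a stop. It slides straight down against about 2.5 N of friction and stays where it is left; there is no spring and it cannot be pulled out again.
- tape_measure: Yellow tape measure, 82 x 33 x 69 mm high, standing loose beside the safe; origin at the centre of its underside. To be left alone.
- cork_roll: Upright cork roll, 52 mm across, 74 mm high, loose beside the safe; origin at the centre of its underside. To be left alone.
- timber_block: Plain timber off-cut, 40 x 100 mm, 45 mm high, loose beside the safe; origin at the centre of its underside, long side along its y. To be left alone.

How it is judged:
By the outcome, as a careful person would: the job done as asked, in the order asked, and still so for the second after the job is handed in, with the robot touching nothing.
It also fails if it takes over 38 s, if anything falls off the work surface, if the arm or the gripper's body presses on something with over 40 N, if the wrist force passes 120 N, or if a joint passes its speed limit or range.

## Robot

A 6-joint arm with a two-finger parallel gripper is mounted at the origin on a cart in front of the work surface, level with it; the furniture and walls round the work are solid. World frame = base frame: x ahead of the robot, y to its left, z up, the work surface at z = 0. Lengths are in m, angles in rad, forces in N, time in s.
With the tool pointing down it reaches from about 0.375 to 0.975 m from the base axis. Payload 3.8 kg.
Tool frame: the origin (TCP) lies where the fingers leave the gripper's body, on its centre line; the fingertips stand 73 mm ahead of it and the grasp point (between the pads) lies 54 mm ahead of it (nose_length is the distance from the TCP to the fingertips, in m); z points along the fingers, y is the line along which they close (so a half turn about z gives the same grasp; the last joint's range is limited). The gripper opens to 85 mm and grips with 20 to 120 N. Pads are 22 mm wide; open, the fingers measure 114 mm over their backs; the gripper's body (76 mm by 85 mm) begins 54 mm behind the grasp point. The pads swing forward as they close: fully open they stand 13 mm farther back than shut.
Start: joints at [1.19, 0.264, 1.604, -0, 1.274, -0.037], TCP at [0.228, 0.635, 0.304] pointing down, gripper open.
Joint ranges: [-2.63, 2.63], [-0.94, 2.18], [0.31, 2.57], [-1.31, 4.45], [0, 2.66], [-2.55, 2.55]. Speed limits (rad/s): [2.57, 2.57, 3.14, 3.14, 3.14, 3.14].

## Interface

Orientations are given as a rotation vector (axis times angle).
In Python, from workcell import read_state, read_camera, calibration, finish_job, look_for, cut_out, tip_of, nose_length gives the robot as it stands.
- The arm moves only by the tool step_arm, never from a script. Its argument "targets" is a list of rows, each a list of 3 entries, a list of its own where there are three numbers: the turn, a rotation vector about the tool's x, y, z in rad, then the shift along the tool's x, y, z in mm, then the finger opening in mm, from 0 to 85.4. In form: [[[ax, ay, az], [x, y, z], grip], ...]. A call has 1 to 5 rows; each row shifts and turns the commanded pose from where the row before left it, along the tool's axes as they then stand; what a row does not reach is not made up. A row lasts 1/12 s, in which the tool goes at most 41.7 mm and 7.16 degrees, less where a joint would pass 70% of its speed; a pose out of reach is approached as far as the arm can. A call with a gripper value outside its range is refused whole. The fingers move at their own pace and stop on an object; "grip_force" is the grip in N (left out, the last holds). Time passes only in rows, so rows that do not move let the fingers close. It gives the time, the measured TCP pose, the force, the opening and the grip force at its end, in the units of the state.
- read_state(): the state, without advancing time (a new reading comes with each control period).
- read_camera(name): name is "side" or "top" or "wrist"; returns the picture (420x560x3 uint8, red, green, blue); there is no depth.
- calibration(name): a dict with "camera_matrix" (3x3 intrinsics, pixels), "R" (3x3) and "t" (3): a world point X has camera coordinates R X + t. Camera axes: x right, y down, z forward; pixel columns grow to the right and rows downward; lengths in m; the calibration is good to about 2 mm. A picture is of the moment at which its call begins: read the wrist's pose just before it. calibration takes no time and is no camera call; for the wrist camera it gives the pose at the moment of the call.
- finish_job(): hands the job in; it is judged then, once.
Trained networks look in the newest picture that a camera, given by its name, has taken for a name from the list of things; names that differ only in an ending like _2 or _b are one class to them, and where a whole thing is asked for, a point or a joint stands for the part that bears it (a point fixed in the world has none). Each returns a list of dicts, best first, with "score" (0 to 1); they miss things now and then, are a little off and sometimes report something else, mostly with a low value. They report only what shows in the picture. A call takes as long as a camera call.
- look_for(camera, query): "extent" ([left, top, right, bottom] in pixels, round what is visible of it).
- cut_out(camera, query): "region" (420x560 bool, what is visible of it) and "extent" ([left, top, right, bottom] in pixels, round what is visible of it).
- tip_of(camera, query): "at" ([row, column] in pixels: a listed point, or the origin of a listed thing).
The state is a dict: "time": time; "q": joint angles; "joint_vel": joint speeds; "joint_torque": joint torques, N m; "tool_pos": TCP position; "tcp_rot": TCP orientation; "wrist_force": force on the tool from outside, world axes, zero at the start; "torque": the same for the moment, N m; "width": opening from 0.0 (shut) to 1.0 (fully open); "grip_force": force on a finger pad.
Only numpy, scipy, OpenCV 4.12 (cv2) and the standard library are available. Lean on these libraries where they do the work, as an engineer would, in place of code of your own. Each camera call takes 0.05 s, during which the arm holds its last target. There are 200 camera calls.

## Working session

There is one attempt and no reset: what is moved stays moved. The work goes in short steps, Python scripts to look and compute and a tool call to move; the robot and the scene stay as the last step left them, time stands still between calls to the robot, and variables do not carry over. Pictures are saved under pics/ and viewed, at most 10 in all, crops included, and the job is handed in when it is done.

Besides the shell and the picture viewer there is one more tool, called after ">>>" by a JSON object that holds its "api" and its "payload", one argument or row to a line. step_arm: Moves the arm, as the interface text tells. Its arguments: {"type":"object","properties":{"targets":{"type":"array","items":{"type":"array"}},"grip_force":{"type":"number"}},"required":["targets"]}

```bash
mkdir -p pics; ls
cat > h.py <<'E'
import numpy as np, cv2
from workcell import *
def save(cam,name):
    im=read_camera(cam); cv2.imwrite('pics/'+name,im[:,:,::-1]); return im
def ray(c,rc):
    K=np.array(c['camera_matrix']);R=np.array(c['R']);t=np.array(c['t'])
    d=R.T@np.linalg.solve(K,[rc[1],rc[0],1.]); return -R.T@t,d/np.linalg.norm(d)
def at_z(c,rc,z):
    o,d=ray(c,rc); return o+d*(z-o[2])/d[2]
def tri(rays):
    A=0;b=0
    for o,d in rays:
        P=np.eye(3)-np.outer(d,d);A=A+P;b=b+P@o
    return np.linalg.solve(A,b)
def proj(c,X):
    K=np.array(c['camera_matrix']);p=K@(np.array(c['R'])@X+np.array(c['t']));return p[1]/p[2],p[0]/p[2]
E
python3 - <<'E'
from h import *
a=save('top','top0.png');b=save('side','side0.png')
cv2.imwrite('pics/both0.png',cv2.resize(np.vstack([a,b])[:,:,::-1],None,fx=.7,fy=.7))
for cam in('top','side'):
    c=calibration(cam)
    for k in ['key1_top','key2_top','key3_top','key4_top','key_safe']:
        r=tip_of(cam,k)
        print(cam,k,[(np.round(x['at']),round(x['score'],2),at_z(c,x['at'],0 if k=='key_safe' else .062).round(3)) for x in r[:4]])
s=read_state();print(s['time'],s['tool_pos'],s['tcp_rot'],nose_length() if callable(nose_length) else nose_length)
E
```

```text
pics
top key1_top [(array([175., 327.]), 0.59, array([ 0.638, -0.053,  0.062])), (array([198., 332.]), 0.19, array([ 0.597, -0.06 ,  0.062]))]
top key2_top [(array([197., 334.]), 0.39, array([ 0.598, -0.063,  0.062]))]
top key3_top [(array([220., 338.]), 0.6, array([ 0.557, -0.069,  0.062]))]
top key4_top [(array([243., 339.]), 0.44, array([ 0.516, -0.071,  0.062]))]
top key_safe [(array([214., 333.]), 0.92, array([ 0.577, -0.071,  0.   ]))]
side key1_top [(array([254., 327.]), 0.48, array([ 0.636, -0.056,  0.062]))]
side key2_top [(array([258., 302.]), 0.59, array([ 0.596, -0.068,  0.062]))]
side key3_top [(array([257., 277.]), 0.48, array([ 0.555, -0.067,  0.062]))]
side key4_top [(array([261., 252.]), 0.58, array([ 0.515, -0.078,  0.062]))]
side key_safe [(array([286., 289.]), 0.95, array([ 0.573, -0.065,  0.   ]))]
0.6 [0.22754781 0.63549893 0.30393569] [5.37384832e-01 3.09525678e+00 1.46685741e-04] 0.0726
```

View pics/both0.png

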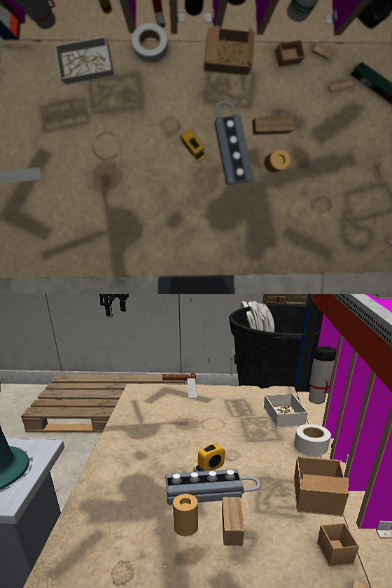

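View pics/top0.png

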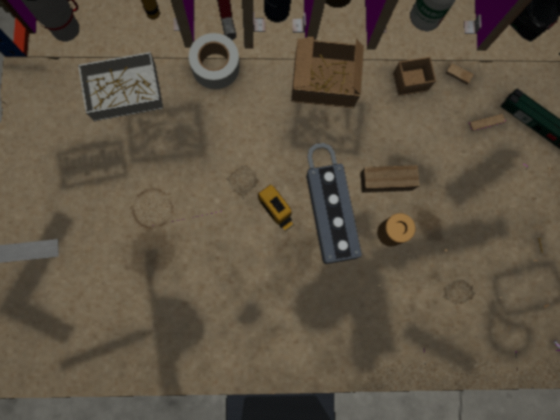

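The top view shows the safe with its shackle pointing away from the robot. Its keys are at about (329,176), (334,199), (338,222) and (343,245) in column, row. The tape is on its left, and the block and cork roll are on its right. Next I refine the key positions from both views.

```bash
cat >> h.py <<'E'
def blobs(im,guess,r=9):
    g=im.min(2).astype(float);out=[]
    for y,x in guess:
        y0,x0=int(round(y)),int(round(x));w=g[y0-r:y0+r+1,x0-r:x0+r+1]
        m=(w>(w.max()+np.median(w))/2).astype(np.uint8)
        n,l,s,ce=cv2.connectedComponentsWithStats(m)
        i=1+np.argmax(s[1:,4]);out.append((ce[i][1]+y0-r,ce[i][0]+x0-r,s[i,4]))
    return out
E
python3 - <<'E'
from h import *
G={'top':[(176,329),(199,334),(222,338),(245,343)],'side':[(254,327),(258,302),(257,277),(261,252)]}
B={};C={}
for cam in G:
    B[cam]=blobs(cv2.imread(f'pics/{cam}0.png'),G[cam]);C[cam]=calibration(cam)
    print(cam,np.round(B[cam],1).tolist(),[at_z(C[cam],b,.062).round(4).tolist() for b in B[cam]])
for i in range(4): print(tri([ray(C[c],B[c][i]) for c in G]).round(4))
cv2.imwrite('pics/sidec.png',cv2.resize(cv2.imread('pics/side0.png')[220:380,200:400],None,fx=4,fy=3))
from scipy.spatial.transform import Rotation as Ro
s=read_state();R=Ro.from_rotvec(s['tcp_rot']).as_matrix();print(R.round(3))
c=calibration('wrist');Rc=np.array(c['R']);o=-Rc.T@c['t'];print('cam in tool',(R.T@(o-s['tool_pos'])).round(3),(R.T@Rc.T).round(2),np.round(c['camera_matrix'],0).tolist())
for t in [(.48,-.06,.30)]: print('delta tool mm',(R.T@(np.array(t)-s['tool_pos'])*1000).round(1))
print(s['wrist_force'])
E
```

```text
top [[176.1, 328.7, 66.0], [198.8, 333.1, 66.0], [221.8, 337.8, 68.0], [244.9, 342.5, 72.0]] [[0.6368, -0.0552, 0.062], [0.5951, -0.0619, 0.062], [0.5537, -0.0693, 0.062], [0.5125, -0.0764, 0.062]]
side [[253.9, 328.6, 51.0], [255.8, 303.1, 58.0], [257.7, 277.4, 54.0], [259.6, 251.6, 54.0]] [[0.6383, -0.0542, 0.062], [0.5965, -0.0615, 0.062], [0.5549, -0.0685, 0.062], [0.5136, -0.0755, 0.062]]
[ 0.6375 -0.0551  0.0624]
[ 0.5958 -0.0618  0.0621]
[ 0.5543 -0.0692  0.0624]
[ 0.5131 -0.0763  0.0625]
[[-0.941  0.337  0.   ]
 [ 0.337  0.941  0.   ]
 [-0.     0.    -1.   ]]
cam in tool [ 0.074  0.    -0.07 ] [[ 0.   -0.96 -0.3 ]
 [ 1.    0.   -0.  ]
 [ 0.   -0.3   0.96]] [[314.0, 0.0, 280.0], [0.0, 314.0, 215.0], [0.0, 0.0, 1.0]]
delta tool mm [-472.1 -569.7    3.9]
[ 0.29345241 -0.15648144 -0.35364982]
```

View pics/sidec.png

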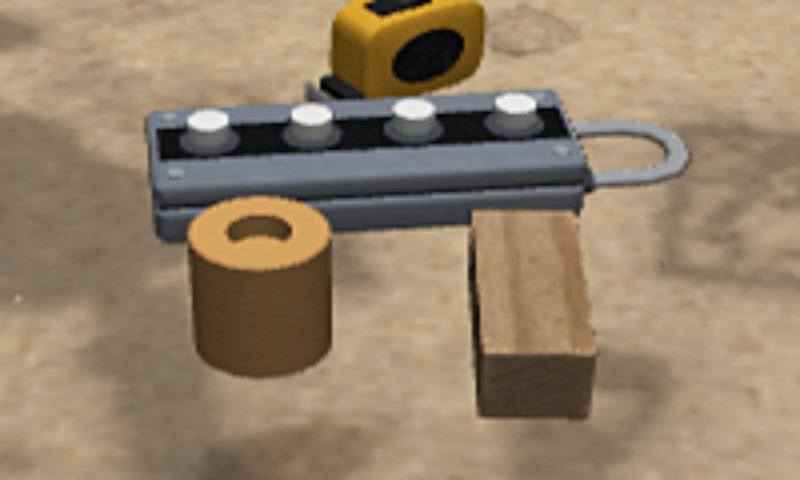

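The triangulated keys come out at z≈0.062 with 42 mm spacing, as they should. I move above key 3 and shut the gripper on the way.

>>> {"api": "step_arm", "payload": {
  "targets": [
    [[0, 0, 0], [-13, -13, 0], 0],
    [[0, 0, 0], [-25, -25.5, 0], 0],
    [[0, 0, 0], [-27, -27.5, 0], 0],
    [[0, 0, 0], [-27, -27.5, 0], 0],
    [[0, 0, 0], [-27, -27.5, 0], 0]
  ],
  "grip_force": 20
}}

```text
time: 1.02
tool_pos: [0.299, 0.4801, 0.3039]
tcp_rot: [0.536, 3.095, 0.0]
wrist_force: [0.7, 0.1, 0.6]
width: 0.298
grip_force: 0.0
```

>>> {"api": "step_arm", "payload": {
  "targets": [
    [[0, 0, 0], [-27, -27.5, 0], 0],
    [[0, 0, 0], [-27, -27.5, 0], 0],
    [[0, 0, 0], [-27, -27.5, 0], 0],
    [[0, 0, 0], [-27, -27.5, 0], 0],
    [[0, 0, 0], [-27, -27.5, 0], 0]
  ]
}}

```text
time: 1.43
tool_pos: [0.3799, 0.3048, 0.3043]
tcp_rot: [0.537, 3.095, 0.001]
wrist_force: [0.5, -0.3, 0.1]
width: 0.003
grip_force: 0.0
```

>>> {"api": "step_arm", "payload": {
  "targets": [
    [[0, 0, 0], [-27, -27.5, 0], 0],
    [[0, 0, 0], [-27, -27.5, 0], 0],
    [[0, 0, 0], [-27, -27.5, 0], 0],
    [[0, 0, 0], [-27, -27.5, 0], 0],
    [[0, 0, 0], [-27, -27.5, 0], 0]
  ]
}}

```text
time: 1.85
tool_pos: [0.4607, 0.1297, 0.3044]
tcp_rot: [0.537, 3.094, 0.001]
wrist_force: [2.0, 0.8, -0.3]
width: 0.0
grip_force: 0.0
```

>>> {"api": "step_arm", "payload": {
  "targets": [
    [[0, 0, 0], [-27, -27.5, 0], 0],
    [[0, 0, 0], [-27, -27.5, 0], 0],
    [[0, 0, 0], [-20, -20, 0], 0],
    [[0, 0, 0], [-10, -10, 0], 0],
    [[0, 0, 0], [0, 0, 0], 0]
  ]
}}

```text
time: 2.27
tool_pos: [0.5119, 0.0204, 0.3042]
tcp_rot: [0.543, 3.093, -0.001]
wrist_force: [-0.1, -0.3, -0.0]
width: -0.002
grip_force: 0.0
```

>>> {"api": "step_arm", "payload": {
  "targets": [
    [[0, 0, 0], [-20, -20, 15], 0],
    [[0, 0, 0], [-25, -25, 25], 0],
    [[0, 0, 0], [-20, -20, 30], 0],
    [[0, 0, 0], [-5, -5, 20], 0],
    [[0, 0, 0], [0, 0, 0], 0]
  ]
}}

```text
time: 2.68
tool_pos: [0.5499, -0.0655, 0.2098]
tcp_rot: [-0.539, -3.086, 0.0]
wrist_force: [0.1, -0.0, -1.5]
width: 0.0
grip_force: 0.0
```

```bash
cat > w.py <<'E'
from h import *
import sys
from scipy.spatial.transform import Rotation as Ro
s=read_state();c=calibration('wrist');im=save('wrist',sys.argv[1])
K=np.array([[.6375,-.0551,.0624],[.5958,-.0618,.0621],[.5543,-.0692,.0624],[.5131,-.0763,.0625]])
p=[proj(c,k) for k in K];print('predicted',np.round(p,1).tolist())
for i,q in enumerate(p):
    if 20<q[0]<400 and 20<q[1]<540:
        b=blobs(im,[q],22)[0];print(i+1,np.round(b,1),at_z(c,b,.062).round(4))
R=Ro.from_rotvec(s['tcp_rot']).as_matrix()
print(s['tool_pos'],s['wrist_force'],s['time'])
tip=s['tool_pos']+R[:,2]*nose_length;print('tip',tip,'tip px',np.round(proj(c,tip)))
for i,k in enumerate(K): print(i+1,(R.T@(k-tip)*1000).round(1))
E
python3 w.py w1.png
```

```text
predicted [[319.0, 329.4], [277.4, 305.0], [232.9, 277.6], [184.2, 248.1]]
1 [310.9 331.5  17. ] [ 0.6312 -0.0513  0.062 ]
2 [276.1 312.   55. ] [ 0.5967 -0.0564  0.062 ]
3 [233.6 277.5 383. ] [ 0.555  -0.0695  0.062 ]
4 [185.  248.2 438. ] [ 0.5137 -0.0766  0.062 ]
[ 0.54986192 -0.06553935  0.20978285] [ 5.66516172e-02 -8.90763156e-04 -1.45288598e+00] 2.6833
tip [ 0.54922745 -0.06543694  0.1371857 ] tip px [272. 280.]
1 [-80.2  39.8  74. ]
2 [-43.2  19.3  74.7]
3 [-6.7 -1.7 74.7]
4 [ 29.7 -22.3  75. ]
```

View pics/w1.png

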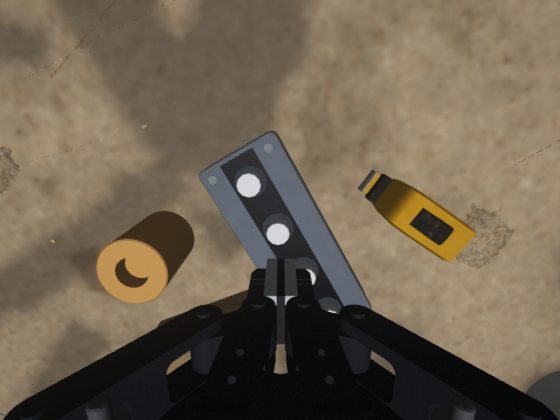

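The wrist view shows key 4 at (249,185) and key 3 at (278,234). Both agree with the two-view fix to within 1 mm. I descend to about 20 mm above key 3.

>>> {"api": "step_arm", "payload": {
  "targets": [
    [[0, 0, 0], [-4, -1, 20], 0],
    [[0, 0, 0], [-2.5, -0.7, 20], 0],
    [[0, 0, 0], [0, 0, 15], 0],
    [[0, 0, 0], [0, 0, 0], 0],
    [[0, 0, 0], [0, 0, 0], 0]
  ]
}}

```text
time: 3.15
tool_pos: [0.5579, -0.0675, 0.1608]
tcp_rot: [-0.535, -3.096, -0.001]
wrist_force: [0.7, 0.1, -0.3]
width: -0.005
grip_force: 0.0
```

```bash
python3 w.py w2.png
```

```text
predicted [[352.0, 339.0], [301.9, 309.2], [246.9, 274.9], [185.1, 236.9]]
1 [350.7 352.9 610. ] [ 0.6399 -0.0463  0.062 ]
2 [298.6 318.1  56. ] [ 0.5955 -0.056   0.062 ]
3 [247.4 274.6 562. ] [ 0.5547 -0.0695  0.062 ]
4 [186.4 236.8 725. ] [ 0.5138 -0.0767  0.062 ]
[ 0.55794795 -0.06754969  0.16084456] [ 0.70489842  0.1048686  -0.27809466] 3.15
tip [ 0.55795088 -0.06752313  0.08824457] tip px [272. 280.]
1 [-70.8  38.4  25.9]
2 [-33.7  18.1  26.1]
3 [ 2.9 -2.8 25.8]
4 [ 39.3 -23.3  25.7]
```

>>> {"api": "step_arm", "payload": {
  "targets": [
    [[0, 0, 0], [2.5, -2.9, 8], 0],
    [[0, 0, 0], [0, 0, 8], 0],
    [[0, 0, 0], [0, 0, 4], 0],
    [[0, 0, 0], [0, 0, 0], 0],
    [[0, 0, 0], [0, 0, 0], 0]
  ]
}}

```text
time: 3.62
tool_pos: [0.5543, -0.0708, 0.1394]
tcp_rot: [-0.538, -3.094, -0.0]
wrist_force: [0.7, -0.6, 0.2]
width: -0.001
grip_force: 0.0
```

>>> {"api": "step_arm", "payload": {
  "targets": [
    [[0, 0, 0], [0.4, 1.1, 2], 0],
    [[0, 0, 0], [0, 0, 2], 0],
    [[0, 0, 0], [0, 0, 2], 0],
    [[0, 0, 0], [0, 0, 2], 0],
    [[0, 0, 0], [0, 0, 0], 0]
  ]
}}

```text
time: 4.03
tool_pos: [0.5549, -0.0696, 0.1318]
tcp_rot: [0.537, 3.095, 0.0]
wrist_force: [-0.2, 0.7, 1.7]
width: -0.004
grip_force: 0.9
```

>>> {"api": "step_arm", "payload": {
  "targets": [
    [[0, 0, 0], [0, 0, 2], 0],
    [[0, 0, 0], [0, 0, 2], 0],
    [[0, 0, 0], [0, 0, 1], 0],
    [[0, 0, 0], [0, 0, 0], 0],
    [[0, 0, 0], [0, 0, 0], 0]
  ]
}}

```text
time: 4.45
tool_pos: [0.5549, -0.0696, 0.1269]
tcp_rot: [0.537, 3.095, 0.0]
wrist_force: [0.8, 0.8, 2.1]
width: -0.001
grip_force: 0.8
```

>>> {"api": "step_arm", "payload": {
  "targets": [
    [[0, 0, 0], [0, 0, 1], 0],
    [[0, 0, 0], [0, 0, 1], 0],
    [[0, 0, 0], [0, 0, 1], 0],
    [[0, 0, 0], [0, 0, 0], 0],
    [[0, 0, 0], [0, 0, 0], 0]
  ]
}}

```text
time: 4.87
tool_pos: [0.5549, -0.0697, 0.124]
tcp_rot: [0.537, 3.095, -0.0]
wrist_force: [0.9, 0.0, 4.7]
width: -0.007
grip_force: 1.5
```

>>> {"api": "step_arm", "payload": {
  "targets": [
    [[0, 0, 0], [0, 0, 0.5], 0],
    [[0, 0, 0], [0, 0, 0.5], 0],
    [[0, 0, 0], [0, 0, 0], 0],
    [[0, 0, 0], [0, 0, 0], 0]
  ]
}}

```text
time: 5.2
tool_pos: [0.5549, -0.0696, 0.1231]
tcp_rot: [0.537, 3.095, 0.0]
wrist_force: [1.2, 0.2, 4.9]
width: -0.001
grip_force: 2.4
```

>>> {"api": "step_arm", "payload": {
  "targets": [
    [[0, 0, 0], [0, 0, 0.4], 0],
    [[0, 0, 0], [0, 0, 0.4], 0],
    [[0, 0, 0], [0, 0, 0], 0],
    [[0, 0, 0], [0, 0, 0], 0]
  ]
}}

```text
time: 5.53
tool_pos: [0.5549, -0.0696, 0.1225]
tcp_rot: [0.537, 3.095, 0.0]
wrist_force: [0.1, 0.6, 5.8]
width: -0.002
grip_force: 3.1
```

>>> {"api": "step_arm", "payload": {
  "targets": [
    [[0, 0, 0], [0, 0, -5], 0],
    [[0, 0, 0], [0, 0, -15], 0],
    [[0, 0, 0], [0, 0, -25], 0],
    [[0, 0, 0], [0, 0, -15], 0],
    [[0, 0, 0], [0, 0, 0], 0]
  ]
}}

```text
time: 5.95
tool_pos: [0.556, -0.0699, 0.185]
tcp_rot: [0.537, 3.091, -0.0]
wrist_force: [0.8, -1.0, 1.3]
width: -0.001
grip_force: 0.0
```

```bash
cat > sd.py <<'E'
from h import *
import sys
im=save('side',sys.argv[1]);c=calibration('side')
cv2.imwrite('pics/c_'+sys.argv[1],cv2.resize(im[220:380,200:400,::-1],None,fx=4,fy=3))
a=cv2.imread('pics/side0.png')[:,:,::-1]
for i,g in enumerate([(253.9,328.6),(255.8,303.1),(257.7,277.4),(259.6,251.6)]):
    print(i+1,np.round(blobs(im,[g])[0],1))
E
python3 sd.py s1.png; python3 w.py w3.png
```

```text
1 [253.9 328.3  55. ]
2 [255.8 303.1  59. ]
3 [262.  277.3  55. ]
4 [259.7 251.7  56. ]
predicted [[331.5, 337.6], [285.5, 310.8], [235.7, 280.1], [180.3, 246.6]]
1 [310.4 333.   54. ] [ 0.6199 -0.0531  0.062 ]
2 [284.6 316.2 160. ] [ 0.5964 -0.0581  0.062 ]
3 [231.4 279.9 457. ] [ 0.5516 -0.0684  0.062 ]
4 [180.8 246.5 578. ] [ 0.5135 -0.0766  0.062 ]
[ 0.55518401 -0.06975457  0.18323602] [-0.21923532  0.04223378  0.26140575] 6.0
tip [ 0.55533826 -0.06979091  0.11063619] tip px [272. 280.]
1 [-72.3  41.5  48.4]
2 [-35.3  21.1  48.6]
3 [ 1.3  0.2 48.2]
4 [ 37.7 -20.4  48. ]
```

View pics/c_s1.png

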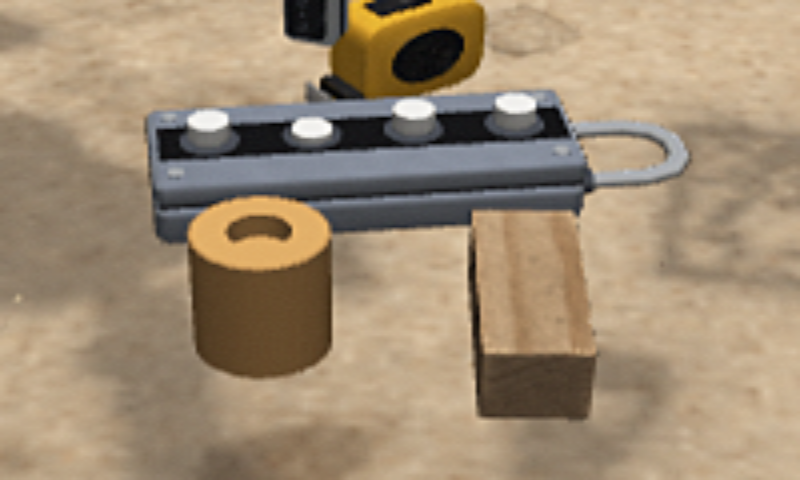

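Key 3 is fully in (its top dropped to row 262) and nothing else has moved. Next is key 1.

>>> {"api": "step_arm", "payload": {
  "targets": [
    [[0, 0, 0], [-15, 8.5, 0], 0],
    [[0, 0, 0], [-25, 14, 0], 0],
    [[0, 0, 0], [-22, 12.5, 0], 0],
    [[0, 0, 0], [-11.2, 6.3, 0], 0],
    [[0, 0, 0], [0, 0, 0], 0]
  ]
}}

```text
time: 6.47
tool_pos: [0.6386, -0.0548, 0.1798]
tcp_rot: [-0.536, -3.094, -0.0]
wrist_force: [0.8, 0.8, 0.0]
width: 0.003
grip_force: 0.0
```

>>> {"api": "step_arm", "payload": {
  "targets": [
    [[0, 0, 0], [0, 0, 10], 0],
    [[0, 0, 0], [0, 0, 18], 0],
    [[0, 0, 0], [0, 0, 10], 0],
    [[0, 0, 0], [0, 0, 0], 0],
    [[0, 0, 0], [0, 0, 0], 0]
  ]
}}

```text
time: 6.88
tool_pos: [0.6353, -0.0554, 0.1419]
tcp_rot: [-0.537, -3.091, 0.0]
wrist_force: [-0.4, 0.3, -0.6]
width: 0.002
grip_force: 0.0
```

>>> {"api": "step_arm", "payload": {
  "targets": [
    [[0, 0, 0], [0, 0, 1], 0],
    [[0, 0, 0], [0, 0, 1], 0],
    [[0, 0, 0], [0, 0, 0], 0]
  ]
}}

```text
time: 7.13
tool_pos: [0.6379, -0.0555, 0.1429]
tcp_rot: [0.537, 3.094, 0.0]
wrist_force: [0.9, -0.7, 0.5]
width: 0.002
grip_force: 0.0
```

>>> {"api": "step_arm", "payload": {
  "targets": [
    [[0, 0, 0], [0, 0, 3], 0],
    [[0, 0, 0], [0, 0, 3], 0],
    [[0, 0, 0], [0, 0, 2], 0],
    [[0, 0, 0], [0, 0, 2], 0],
    [[0, 0, 0], [0, 0, 0], 0]
  ]
}}

```text
time: 7.55
tool_pos: [0.6376, -0.0554, 0.1319]
tcp_rot: [0.537, 3.095, -0.0]
wrist_force: [0.3, 0.9, 2.0]
width: 0.003
grip_force: 0.9
```

>>> {"api": "step_arm", "payload": {
  "targets": [
    [[0, 0, 0], [0, 0, 2], 0],
    [[0, 0, 0], [0, 0, 2], 0],
    [[0, 0, 0], [0, 0, 1], 0],
    [[0, 0, 0], [0, 0, 0], 0],
    [[0, 0, 0], [0, 0, 0], 0]
  ]
}}

```text
time: 7.97
tool_pos: [0.6377, -0.0554, 0.127]
tcp_rot: [0.537, 3.095, 0.0]
wrist_force: [-0.1, 0.3, 1.9]
width: -0.0
grip_force: 0.8
```

>>> {"api": "step_arm", "payload": {
  "targets": [
    [[0, 0, 0], [0, 0, 1], 0],
    [[0, 0, 0], [0, 0, 1], 0],
    [[0, 0, 0], [0, 0, 1], 0],
    [[0, 0, 0], [0, 0, 0.7], 0],
    [[0, 0, 0], [0, 0, 0], 0]
  ]
}}

```text
time: 8.38
tool_pos: [0.6377, -0.0554, 0.1235]
tcp_rot: [0.537, 3.095, 0.0]
wrist_force: [-1.3, -0.0, 4.2]
width: -0.0
grip_force: 2.1
```

>>> {"api": "step_arm", "payload": {
  "targets": [
    [[0, 0, 0], [0, 0, 0.4], 0],
    [[0, 0, 0], [0, 0, 0.4], 0],
    [[0, 0, 0], [0, 0, 0], 0],
    [[0, 0, 0], [0, 0, 0], 0]
  ]
}}

```text
time: 8.72
tool_pos: [0.6377, -0.0554, 0.1229]
tcp_rot: [0.537, 3.095, 0.0]
wrist_force: [-1.7, 0.3, 5.4]
width: 0.001
grip_force: 2.6
```

>>> {"api": "step_arm", "payload": {
  "targets": [
    [[0, 0, 0], [0, 0, -5], 0],
    [[0, 0, 0], [0, 0, -15], 0],
    [[0, 0, 0], [0, 0, -25], 0],
    [[0, 0, 0], [0, 0, -15], 0],
    [[0, 0, 0], [0, 0, 0], 0]
  ]
}}

```text
time: 9.13
tool_pos: [0.6395, -0.0557, 0.1862]
tcp_rot: [0.536, 3.089, 0.0]
wrist_force: [1.2, 0.1, 0.6]
width: 0.002
grip_force: 0.0
```

```bash
python3 sd.py s2.png; python3 w.py w4.png
```

```text
1 [258.2 328.3  53. ]
2 [255.8 303.1  59. ]
3 [262.  277.3  55. ]
4 [259.6 251.7  55. ]
predicted [[234.7, 279.8], [178.4, 246.7], [116.3, 208.7], [46.5, 166.4]]
1 [229.9 279.2 451. ] [ 0.6344 -0.0544  0.062 ]
2 [179.4 246.  572. ] [ 0.5962 -0.0625  0.062 ]
3 [117.8 212.  617. ] [ 0.5557 -0.0678  0.062 ]
4 [ 48.4 166.9 792. ] [ 0.5139 -0.0766  0.062 ]
[ 0.63857396 -0.05551674  0.18426017] [-0.18877226 -0.61310898  0.60651077] 9.1833
tip [ 0.63883352 -0.05555137  0.11166064] tip px [272. 280.]
1 [ 1.6 -0.1 49.3]
2 [ 38.6 -20.4  49.4]
3 [ 75.2 -41.4  49. ]
4 [111.6 -62.   48.7]
```

Key 1 is in, with the same 4.3 px drop as key 3. Next is key 4.

>>> {"api": "step_arm", "payload": {
  "targets": [
    [[0, 0, 0], [15, -8.4, 0], 0],
    [[0, 0, 0], [25, -14, 0], 0],
    [[0, 0, 0], [30, -16.9, 0], 0],
    [[0, 0, 0], [25, -14, 0], 0],
    [[0, 0, 0], [14.9, -8.4, 0], 0]
  ]
}}

```text
time: 9.65
tool_pos: [0.5085, -0.0762, 0.1793]
tcp_rot: [-0.536, -3.088, 0.0]
wrist_force: [-0.4, -0.2, -1.0]
width: -0.003
grip_force: 0.0
```

>>> {"api": "step_arm", "payload": {
  "targets": [
    [[0, 0, 0], [0, 0, 0], 0],
    [[0, 0, 0], [0, 0, 10], 0],
    [[0, 0, 0], [0, 0, 18], 0],
    [[0, 0, 0], [0, 0, 12], 0],
    [[0, 0, 0], [0, 0, 0], 0]
  ]
}}

```text
time: 10.07
tool_pos: [0.5116, -0.0758, 0.1385]
tcp_rot: [-0.536, -3.089, -0.0]
wrist_force: [-0.8, -0.3, 0.1]
width: 0.003
grip_force: 0.0
```

>>> {"api": "step_arm", "payload": {
  "targets": [
    [[0, 0, 0], [0, 0, 0], 0],
    [[0, 0, 0], [0, 0, 0], 0],
    [[0, 0, 0], [0, 0, 0], 0]
  ]
}}

```text
time: 10.32
tool_pos: [0.5142, -0.0764, 0.143]
tcp_rot: [0.537, 3.094, -0.0]
wrist_force: [-0.0, 0.1, -0.7]
width: 0.001
grip_force: 0.0
```

>>> {"api": "step_arm", "payload": {
  "targets": [
    [[0, 0, 0], [0.5, 0, 3], 0],
    [[0, 0, 0], [0, 0, 3], 0],
    [[0, 0, 0], [0, 0, 2], 0],
    [[0, 0, 0], [0, 0, 2], 0],
    [[0, 0, 0], [0, 0, 0], 0]
  ]
}}

```text
time: 10.73
tool_pos: [0.5128, -0.0763, 0.1325]
tcp_rot: [0.537, 3.095, 0.0]
wrist_force: [-1.2, 0.7, 1.8]
width: -0.001
grip_force: 0.9
```

>>> {"api": "step_arm", "payload": {
  "targets": [
    [[0, 0, 0], [0, 0, 2], 0],
    [[0, 0, 0], [0, 0, 2], 0],
    [[0, 0, 0], [0, 0, 1], 0],
    [[0, 0, 0], [0, 0, 0], 0],
    [[0, 0, 0], [0, 0, 0], 0]
  ]
}}

```text
time: 11.15
tool_pos: [0.5129, -0.0763, 0.1276]
tcp_rot: [0.537, 3.095, 0.0]
wrist_force: [0.1, 0.1, 2.0]
width: 0.005
grip_force: 0.8
```

>>> {"api": "step_arm", "payload": {
  "targets": [
    [[0, 0, 0], [0, 0, 1], 0],
    [[0, 0, 0], [0, 0, 1], 0],
    [[0, 0, 0], [0, 0, 1], 0],
    [[0, 0, 0], [0, 0, 1], 0],
    [[0, 0, 0], [0, 0, 0], 0]
  ]
}}

```text
time: 11.57
tool_pos: [0.5129, -0.0763, 0.1236]
tcp_rot: [0.537, 3.095, 0.0]
wrist_force: [-0.4, 1.3, 3.9]
width: 0.003
grip_force: 2.0
```

>>> {"api": "step_arm", "payload": {
  "targets": [
    [[0, 0, 0], [0, 0, 0.5], 0],
    [[0, 0, 0], [0, 0, 0.5], 0],
    [[0, 0, 0], [0, 0, 0], 0],
    [[0, 0, 0], [0, 0, 0], 0]
  ]
}}

```text
time: 11.9
tool_pos: [0.5129, -0.0763, 0.1228]
tcp_rot: [0.537, 3.095, 0.0]
wrist_force: [-0.7, 0.7, 5.3]
width: 0.004
grip_force: 2.7
```

>>> {"api": "step_arm", "payload": {
  "targets": [
    [[0, 0, 0], [0, 0, -5], 0],
    [[0, 0, 0], [0, 0, -15], 0],
    [[0, 0, 0], [0, 0, -25], 0],
    [[0, 0, 0], [0, 0, -25], 0],
    [[0, 0, 0], [0, 0, -15], 0]
  ]
}}

```text
time: 12.32
tool_pos: [0.513, -0.0763, 0.2094]
tcp_rot: [0.537, 3.094, -0.0]
wrist_force: [0.1, 0.6, -0.3]
width: 0.002
grip_force: 0.0
```

>>> {"api": "step_arm", "payload": {
  "targets": [
    [[0, 0, 0], [0, 0, 0], 0],
    [[0, 0, 0], [0, 0, 0], 0],
    [[0, 0, 0], [0, 0, 0], 0]
  ]
}}

```text
time: 12.57
tool_pos: [0.5117, -0.0761, 0.2062]
tcp_rot: [-0.537, -3.093, -0.0]
wrist_force: [-1.4, -0.2, -0.7]
width: -0.0
grip_force: 0.0
```

```bash
python3 sd.py s3.png; python3 w.py w5.png
```

```text
1 [258.2 328.3  53. ]
2 [255.8 303.1  59. ]
3 [262.  277.3  55. ]
4 [264.  251.5  56. ]
predicted [[355.0, 355.6], [316.0, 333.0], [274.4, 307.7], [228.9, 280.4]]
1 [357.8 375.2  52. ] [ 0.6459 -0.0406  0.062 ]
2 [310.2 333.4  57. ] [ 0.5909 -0.06    0.062 ]
3 [266.8 308.2 204. ] [ 0.5486 -0.0669  0.062 ]
4 [225.4 280.  375. ] [ 0.5106 -0.0757  0.062 ]
[ 0.51148484 -0.07603697  0.20570606] [-0.63390679 -0.27689839 -1.25660964] 12.6167
tip [ 0.51124974 -0.07599208  0.13310645] tip px [272. 280.]
1 [-112.    62.3   70.3]
2 [-75.   41.9  70.7]
3 [-38.5  20.9  70.6]
4 [-2.1  0.4 70.6]
```

View pics/c_s3.png

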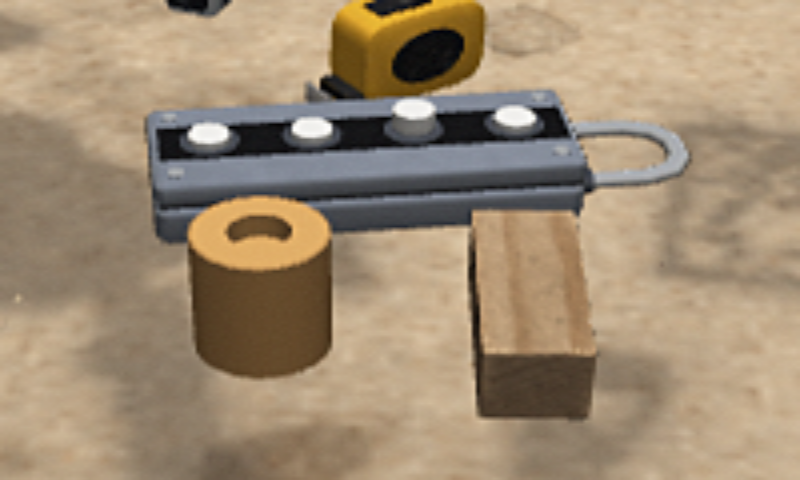

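The side view shows keys 1, 3 and 4 in and key 2 still out. The safe and the things beside it have not moved, and the tool is clear of everything.

```bash
python3 -c "
from workcell import *
print(finish_job())"
```

```text
the job is handed in; nothing more can be done
None
```

I pressed keys 3, 1 and 4 fully in, in that order and at under 6 N each; key 2 is still out, the safe and the things beside it did not move, and the job was handed in at about 12.6 s.

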